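# Refit the bayonet light unit of a microscope

### The arm

A 6-joint arm with a two-finger parallel gripper is mounted at the origin on the work surface. World frame = base frame: x ahead of the robot, y to its left, z up, the work surface at z = 0. Lengths are in m, angles in rad, forces in N, time in s.
With the tool pointing down it reaches from about 0.35 to 0.775 m from the base axis. Payload 7.3 kg.
Tool frame: the origin (TCP) lies at the very end of the fingers, on their centre line; the grasp point (between the pads) lies robot.pinch_z behind it (robot.pinch_z is the distance from the TCP to the grasp point, in m); y points along the fingers, z is the direction in which the jaws open and shut, and the axes are right-handed (so a half turn about y gives the same grasp; the last joint's range is limited). The gripper opens to 92 mm and grips with 3 to 60 N. Pads are 19 mm wide; open, the fingers measure 130 mm over their backs; the gripper's body (75 mm by 190 mm) begins 47 mm behind the grasp point.
Start: joints at [-1.377, 0.342, 1.524, -0, 1.275, -0.146], TCP at [0.175, -0.495, 0.227] pointing down, gripper open.
Joint ranges: [-2.53, 2.53], [-0.77, 2.02], [0.04, 2.7], [-1, 4.14], [0.28, 2.66], [-3.11, 3.11]. Speed limits (rad/s): [2.57, 2.57, 3.14, 3.14, 3.14, 3.14].

### API

Orientations are given as [roll, pitch, yaw] about the fixed x, y, z axes, in that order (R = Rz(yaw) Ry(pitch) Rx(roll)).
In Python, from cell import status, viewer, robot gives the robot as it stands. The module is installed in compiled form; this text tells all that it offers.
- The arm moves only by the shell command python3 -m pendant 'ROWS' [FORCE]. ROWS is JSON, a list that holds one entry, the list of rows, each a list of 7 numbers: the shift along the tool's x, y, z in cm, then the turn, a rotation vector about the tool's x, y, z in rad, then the finger opening in cm, from 0 to 9.18. A call has 1 to 20 rows; each row is the pose to reach, as a shift and turn from the pose commanded when the call began, along the tool's axes at that moment; what a row does not reach only later rows make up. A row lasts 1/10 s, in which the tool goes at most 50 mm and 8.59 degrees, less where a joint would pass 70% of its speed; a pose out of reach is approached as far as the arm can. A call with a gripper value outside its range is refused whole. The fingers move at their own pace and stop on an object; FORCE is the grip in N (left out, the last holds). Time passes only in rows, so rows that repeat a pose let the fingers close. It gives the time, the measured TCP pose, the force and the opening at its end, in the units of the state.
- status.observe(): the state, without advancing time (a new reading comes with each control period).
- viewer.read_camera(name): name is "scene" or "top"; returns a dict with "image" (384x512x3 uint8, red, green, blue), "range_z" (384x512 float32, m along the optical axis (not along the pixel's ray), 0 where there is no reading), "fx", "fy", "cx", "cy" (pixels), "camera_from_world" (4x4, takes a point from world to camera coordinates). Camera axes: x right, y up, looking along -z (the intrinsics and any distortion apply to the point x, -y, -z); pixel columns grow to the right and rows downward; lengths in m; the calibration is good to about 2 mm. A picture is of the moment at which its call begins.
- robot.hand_in(): hands the job in, once; it reports no verdict.
The state is a dict: "time": time; "qpos": joint angles; "qvel": joint speeds; "joint_efforts": joint torques, N m; "tool_pos": TCP position; "tool_rot": TCP orientation; "contact_force": force on the tool from outside, world axes, zero at the start; "torque": the same for the moment, N m; "opening": finger opening in m.
Only numpy, scipy, OpenCV 4.12 (cv2) and the standard library are available. Lean on these libraries where they do the work, as an engineer would, in place of code of your own. Each camera call takes 0.05 s, during which the arm holds its last target. There are 200 camera calls.

### The job

The light unit of this microscope base has come back from cleaning: lift it out of its storage block, set its T-shaped foot into the slot of the socket on the base, push it fully home against the spring, and only then twist it a quarter turn clockwise (seen from above) against the return spring. The springs push it back up and round if it is let go, so finish still gripping it, held down flush on the socket and fully turned, so that a colleague can tighten the set screw. Leave the other things on the bench where they are.

Things in the scene. Friction and masses are not known exactly. Their poses are not given: they have to be found in the camera images.
- unit_mid (a point): Centre of the head of the light unit (loose, about 150 g): a black oblong block, 50 mm along its x, 30 mm along its y, 40 mm high, with a round glass lens on top. Grip it across the flats that are 30 mm apart. z is up; half a turn about z makes no difference.
- unit_seat (a point): Centre of the underside of the head, 20 mm below unit_mid, same axes: the face that must come flush onto the socket plate. Below it a 12 mm thick, 12 mm long round post carries the T-shaped foot, a bar 40 mm long along x, 10 mm wide, 8 mm high, whose bottom lies 20 mm below this point.
- stand_top (a point): Centre of the top face of the white storage block (fixed, 100 mm along its x, 70 mm along y, 34 mm high). The unit stands upright in its slot, head underside on this top face, foot in the 45 x 15 mm slot (24 mm deep, long along x); it lifts straight out.
- socket_top (a point): Centre of the slot mouth in the square metal plate (64 x 64 mm, 6 mm thick) on the socket of the fixed white microscope base, 78 mm above the bench. The slot is 46 mm along this frame's x, 16 mm along y: the foot enters with unit x along this x, either way round. Seated, the unit has turned 90 degrees clockwise from above, its x along this frame's y.
- base: The white microscope base that carries the socket, fixed; origin on the bench under the socket's axis, same axes as socket_top. It reaches from 60 mm before to 160 mm behind (+x) the axis, 150 mm wide, 44 mm high; the foot of the limb, 122 mm behind the axis, stands up to 21 mm above the socket plate.
- plunger (a joint): How far the foot has pushed down the sprung carrier, m: 0 untouched (8 mm below the plate top), 0.012 with the head flush on the plate. Above 0.006 the foot is under the plate and can be turned clockwise; stops block an anticlockwise turn. The spring gives about 3 N at 0, 10 N fully home.
- carrier (a joint): Clockwise turn of the carrier inside the socket, rad: 0 at rest, stop at 1.5. The foot meets its two dogs after 0.2 to 0.4 rad of free turn, then takes it along against a torsion spring (about 0.2 N m at a quarter turn); it reads about 1.2 to 1.4 when the unit has made its quarter turn.
- eyepiece_mid (a point): Bystander: middle of a black eyepiece standing on the bench, 34 mm across, 55 mm high. Leave it alone.
- slide_box_mid (a point): Bystander: middle of a blue flat slide box, 100 x 170 x 33 mm. Leave it alone.
- cleaner_mid (a point): Bystander: middle of a small bottle of lens cleaner, 48 mm across, 120 mm high. Leave it alone.
- dish_mid (a point): Bystander: middle of a shallow grey dish, 90 mm across, 18 mm high. Leave it alone.
Not all that is in view belongs to the job. Leave any brown, green or yellow look-alike of the part that bears stand_top alone.

How it is judged:
On the way, in this order (a step that is already met when the one before it is completed fails the run):
1. the light unit is lifted clear out of its storage block (z of unit_seat in the frame of stand_top above 0.03 m), for 0.1 s.
2. the foot is pushed into the slot against the spring, not yet twisted (value of joint plunger above 0.006 m and horizontal distance between unit_seat and socket_top below 0.008 m and value of joint carrier below 0.3 rad and angle between the x axis of unit_mid and the x axis of socket_top, either way round below 0.5 rad), for 0.05 s.
At the end, for the whole second after the job is handed in: The unit's head is flush on the socket plate (within 3 mm), upright (within 0.1 rad) and within 8 mm of the socket's axis; spring pushed down more than 9 mm, carrier turned more than 1.0 rad clockwise, the unit's long side across the slot within 0.22 rad; the fingers still hold it (over 2 N) (z of unit_seat in the frame of socket_top between -0.003 and 0.003 m and horizontal distance between unit_seat and socket_top below 0.008 m and angle between unit_mid's own z axis and vertical below 0.1 rad and value of joint plunger above 0.009 m and value of joint carrier above 1 rad and angle between the x axis of unit_mid and the y axis of socket_top, either way round below 0.22 rad and contact force between the fingers and unit above 2 N); the arm keeps its last pose, push and grip.
It fails at once if a bystander is moved by more than 20 mm (distance of any of eyepiece_mid, slide_box_mid, cleaner_mid, dish_mid from where it was at the start of the episode above 0.02 m).
It also fails if it takes over 40 s, if anything falls off the work surface, if the arm or the gripper's body presses on something with over 40 N, if the wrist force passes 120 N, or if a joint passes its speed limit or range.

## Working session

There is one attempt and no reset: what is moved stays moved. The work goes in short steps, Python scripts to look and compute and a shell command to move; the robot and the scene stay as the last step left them, time stands still between calls to the robot, and variables do not carry over. Pictures are saved under pics/ and viewed, about 8 in all and at most 12, crops included, and the job is handed in when it is done.

```bash
mkdir -p pics
python3 - <<'E'
from cell import status, viewer, robot
import cv2,numpy as np
s=status.observe(); print({k:np.round(v,4).tolist() for k,v in s.items()}, robot.pinch_z)
for n in("scene","top"):
    c=viewer.read_camera(n); np.savez(f"pics/{n}0.npz",**c)
    cv2.imwrite(f"pics/{n}0.png",c["image"][:,:,::-1]); print(n,c["fx"],c["fy"],c["cx"],c["cy"],[k for k in c]); print(np.round(c["camera_from_world"],3))
E
```

```text
{'time': 0.0, 'qpos': [-1.377, 0.3427, 1.525, -0.0, 1.2754, -0.146], 'qvel': [0.0002, 0.0018, 0.0003, 0.002, -0.0004, 0.0005], 'joint_efforts': [0.0005, -43.1235, -24.422, 0.0717, 0.0558, -0.0001], 'tool_pos': [0.1749, -0.4946, 0.226], 'tool_rot': [-1.5723, 0.0002, -2.8018], 'contact_force': [0.8497, 0.3786, -0.0784], 'torque': [-0.0158, -0.0261, 0.0152], 'opening': 0.0917} 0.0188
scene 486.46527121114127 486.46527121114127 259.52445481264886 181.2876639513997 ['image', 'range_z', 'fx', 'fy', 'cx', 'cy', 'camera_from_world']
[[ 0.134  0.991  0.01  -0.101]
 [-0.578  0.07   0.813  0.258]
 [ 0.805 -0.115  0.583 -1.744]
 [ 0.     0.     0.     1.   ]]
top 457.733132922942 457.733132922942 258.19877194252535 193.44585706085644 ['image', 'range_z', 'fx', 'fy', 'cx', 'cy', 'camera_from_world']
[[ 0.01  -1.     0.006 -0.011]
 [ 0.982  0.011  0.19  -0.587]
 [-0.19   0.004  0.982 -1.187]
 [ 0.     0.     0.     1.   ]]
```

View pics/top0.png

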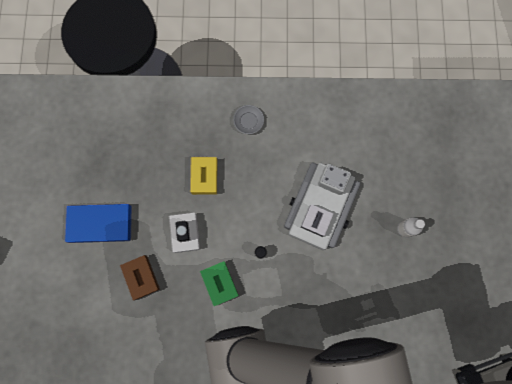

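View pics/scene0.png

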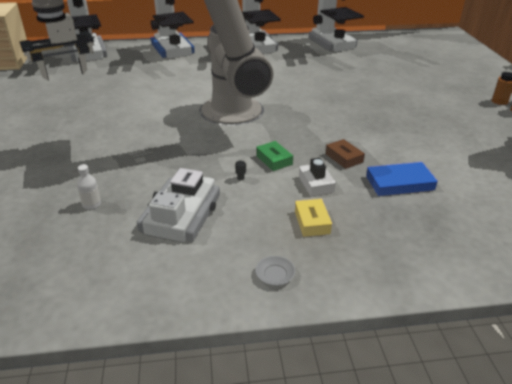

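The top view shows the unit in the white block at about (183,231), the socket plate at (318,219) with the limb foot at (338,178), and the eyepiece at (261,252). The scene view agrees with this. Next I'll measure both.

```bash
cat > h.py <<'E'
import numpy as np,cv2
def ray(c,px,z):
    px=np.atleast_2d(np.asarray(px,float)); M=c["camera_from_world"]; R=M[:3,:3]; o=-R.T@M[:3,3]
    d=np.c_[(px[:,0]-c["cx"])/c["fx"],-(px[:,1]-c["cy"])/c["fy"],-np.ones(len(px))]@R
    return o+d*((z-o[2])/d[:,2])[:,None]
def cloud(c):
    v,u=np.mgrid[:384,:512]; r=c["range_z"].astype(float)
    p=np.stack([(u-c["cx"])/c["fx"]*r,-(v-c["cy"])/c["fy"]*r,-r],-1); M=c["camera_from_world"]
    return (p-M[:3,3])@M[:3,:3]
def rect(c,mask,z,name,hull=True):
    n,l,st,_=cv2.connectedComponentsWithStats(mask.astype(np.uint8)); i=1+np.argmax(st[1:,4])
    k=np.max(cv2.findContours((l==i).astype(np.uint8),0,1)[0:1][0],axis=0) if 0 else max(cv2.findContours((l==i).astype(np.uint8),cv2.RETR_EXTERNAL,cv2.CHAIN_APPROX_NONE)[0],key=len)
    w=ray(c,k[:,0],z)[:,:2]
    (cx,cy),(a,b),t=cv2.minAreaRect((w*1000).astype(np.float32))
    if a<b:a,b,t=b,a,t+90
    print(name,"px",st[i,4],"centre",np.round([cx,cy],1),"size",round(a,1),round(b,1),"long-axis deg",round((t+90)%180-90,1))
    return l==i
E
python3 - <<'E'
from h import *
for n in("top","scene"):
    c=dict(np.load(f"pics/{n}0.npz")); P=cloud(c); im=c["image"].astype(int); g=im.mean(2); Z=P[...,2]
    U=ray(c,[[183,231]],.05)[0] if n=="top" else U; S=ray(c,[[318,219]],.078)[0] if n=="top" else S
    if n=="top": print("U",U,"S",S)
    nu=np.hypot(P[...,0]-U[0],P[...,1]-U[1])<.07; ns=np.hypot(P[...,0]-S[0],P[...,1]-S[1])<.055
    sat=im.max(2)-im.min(2)
    rect(c,nu&(Z>.022)&(Z<.06)&(g>110)|nu&(Z>.055),.034,"stand all")
    m=rect(c,nu&(Z>.06),.074,"head top"); print(" z",np.percentile(Z[m],[10,50,90]).round(4),"xy med",np.median(P[m],0).round(4))
    lens=rect(c,nu&(Z>.055)&(g>110),.075,"lens")
    m=rect(c,ns&(Z>.066)&(Z<.09),.078,"plate"); print(" z",np.percentile(Z[m],[10,50,90]).round(4))
    ns2=np.hypot(*(ray(c,np.stack(np.meshgrid(np.arange(512),np.arange(384)),-1).reshape(-1,2),.078)[:,:2]-S[:2]).T).reshape(384,512)<.03
    rect(c,ns2&(g<70),.078,"slot")
top=dict(np.load("pics/top0.npz"))["image"][:,:,::-1]
a=cv2.resize(top[195:265,150:220],None,fx=5.5,fy=5.5,interpolation=cv2.INTER_CUBIC)
b=cv2.resize(top[185:255,285:355],None,fx=5.5,fy=5.5,interpolation=cv2.INTER_CUBIC)
cv2.imwrite("pics/crop1.png",np.hstack([a,b]))
E
```

```text
U [0.48300861 0.19566603 0.05      ] S [ 0.51539843 -0.16375986  0.078     ]
stand all px 908 centre [482.1 195.8] size 101.0 70.8 long-axis deg 7.9
head top px 236 centre [481.7 195.2] size 53.7 31.2 long-axis deg 8.5
 z [0.0713 0.075  0.0783] xy med [0.4803 0.1948 0.075 ]
lens px 68 centre [482.9 197.1] size 21.4 21.0 long-axis deg 2.3
plate px 601 centre [ 513.1 -161.2] size 66.5 64.4 long-axis deg -23.1
 z [0.0709 0.0784 0.0818]
slot px 71 centre [ 514.1 -160.2] size 41.9 11.9 long-axis deg -23.2
stand all px 648 centre [476.  195.7] size 147.7 82.9 long-axis deg 8.4
head top px 171 centre [494.  194.6] size 69.9 37.2 long-axis deg 6.2
 z [0.0635 0.0732 0.0762] xy med [0.4917 0.1949 0.0732]
lens px 49 centre [480.9 198.5] size 27.0 25.0 long-axis deg 83.2
plate px 477 centre [ 523.6 -159.8] size 81.2 72.6 long-axis deg -23.0
 z [0.0695 0.077  0.0796]Traceback (most recent call last):
  File "<stdin>", line 13, in <module>
  File "h.py", line 11, in rect
    n,l,st,_=cv2.connectedComponentsWithStats(mask.astype(np.uint8)); i=1+np.argmax(st[1:,4])
                                                                          ~~~~~~~~~^^^^^^^^^^
    return _wrapfunc(a, 'argmax', axis=axis, out=out, **kwds)
    return bound(*args, **kwds)
ValueError: attempt to get argmax of an empty sequence
```

```bash
cat >> h.py <<'E'
def goto(*wps):
    "wps: (x,y,z,psi_deg); prints tool-axis shift cm and turn from the measured pose"
    from cell import status
    from scipy.spatial.transform import Rotation as Ro
    s=status.observe(); R=Ro.from_euler("xyz",s["tool_rot"]); p=np.array(s["tool_pos"])
    print("t",round(s["time"],2),"pos",p.round(4),"psi",np.degrees(s["tool_rot"][2]).round(2),"rot",np.round(s["tool_rot"],4),"F",np.round(s["contact_force"],2),"T",np.round(s["torque"],2),"open",round(float(s["opening"]),4),"q",np.round(s["qpos"],2))
    for x,y,z,a in wps:
        T=Ro.from_euler("xyz",[-np.pi/2,0,np.radians(a)])
        print((x,y,z,a),"->",(R.inv().apply(np.array([x,y,z])-p)*100).round(2),(R.inv()*T).as_rotvec().round(4))
E
python3 - <<'E'
from h import *
goto((.46,-.25,.22,-100),(.482,.1955,.17,8.2))
E
```

```text
t 0.1 pos [ 0.1749 -0.4946  0.2261] psi -160.53 rot [-1.5722e+00  2.0000e-04 -2.8018e+00] F [-0.05 -0.04 -0.35] T [0.02 0.01 0.03] open 0.092 q [-1.38  0.34  1.52  0.    1.28 -0.15]
(0.46, -0.25, 0.22, -100) -> [-35.03   0.64 -13.56] [ 1.1000e-03 -1.0565e+00 -9.0000e-04]
(0.482, 0.1955, 0.17, 8.2) -> [-51.95   5.7  -54.82] [-1.0000e-04 -2.9449e+00 -2.1000e-03]
```

```bash
python3 -m pendant '[[[-35,0.6,-13.6,0,-1.05,0,5.5],[-35,0.6,-13.6,0,-1.05,0,5.5],[-35,0.6,-13.6,0,-1.05,0,5.5],[-35,0.6,-13.6,0,-1.05,0,5.5],[-35,0.6,-13.6,0,-1.05,0,5.5],[-35,0.6,-13.6,0,-1.05,0,5.5],[-35,0.6,-13.6,0,-1.05,0,5.5],[-35,0.6,-13.6,0,-1.05,0,5.5],[-51.9,5.7,-54.8,0,-2.945,0,5.5],[-51.9,5.7,-54.8,0,-2.945,0,5.5],[-51.9,5.7,-54.8,0,-2.945,0,5.5],[-51.9,5.7,-54.8,0,-2.945,0,5.5],[-51.9,5.7,-54.8,0,-2.945,0,5.5],[-51.9,5.7,-54.8,0,-2.945,0,5.5],[-51.9,5.7,-54.8,0,-2.945,0,5.5],[-51.9,5.7,-54.8,0,-2.945,0,5.5],[-51.9,5.7,-54.8,0,-2.945,0,5.5],[-51.9,5.7,-54.8,0,-2.945,0,5.5],[-51.9,5.7,-54.8,0,-2.945,0,5.5],[-51.9,5.7,-54.8,0,-2.945,0,5.5]]]'; python3 -c "
from h import *
goto((.482,.1955,.17,8.2),(.482,.1955,.042,8.2))"
```

```text
time: 2.1
tool_pos: [0.4812, 0.1953, 0.1691]
tool_rot: [-1.571, 0.001, 0.056]
contact_force: [0.6, 1.1, -0.7]
opening: 0.055
t 2.1 pos [0.4812 0.1953 0.1691] psi 3.2 rot [-1.5711e+00  1.2000e-03  5.5900e-02] F [ 0.56  1.06 -0.73] T [ 0.07 -0.16 -0.02] open 0.055 q [ 0.24  0.39  1.63 -0.    1.13 -1.39]
(0.482, 0.1955, 0.17, 8.2) -> [ 0.08 -0.09  0.02] [ 0.0003 -0.0873 -0.0012]
(0.482, 0.1955, 0.042, 8.2) -> [ 0.1  12.71  0.02] [ 0.0003 -0.0873 -0.0012]
```

```bash
python3 -m pendant '[[[0.1,0,0,0,-0.087,0,5.5],[0.1,6,0,0,-0.087,0,5.5],[0.1,6,0,0,-0.087,0,5.5],[0.1,6,0,0,-0.087,0,5.5]]]'
python3 - <<'E'
from h import *
from cell import viewer
goto((.482,.1955,.042,8.2))
c=viewer.read_camera("scene");cv2.imwrite("pics/s1.png",cv2.resize(c["image"][110:220,260:380,::-1],None,fx=5,fy=5))
E
```

```text
time: 2.5
tool_pos: [0.4811, 0.1943, 0.108]
tool_rot: [-1.571, 0.005, 0.135]
contact_force: [-0.3, 0.6, 0.5]
opening: 0.0551
t 2.5 pos [0.4811 0.1943 0.108 ] psi 7.73 rot [-1.5714  0.0054  0.1349] F [-0.3   0.59  0.54] T [ 0.12 -0.16 -0.  ] open 0.0551 q [ 0.24  0.46  1.7  -0.    0.99 -1.47]
(0.482, 0.1955, 0.042, 8.2) -> [0.14 6.6  0.11] [ 0.0006 -0.0082 -0.0054]
```

View pics/s1.png

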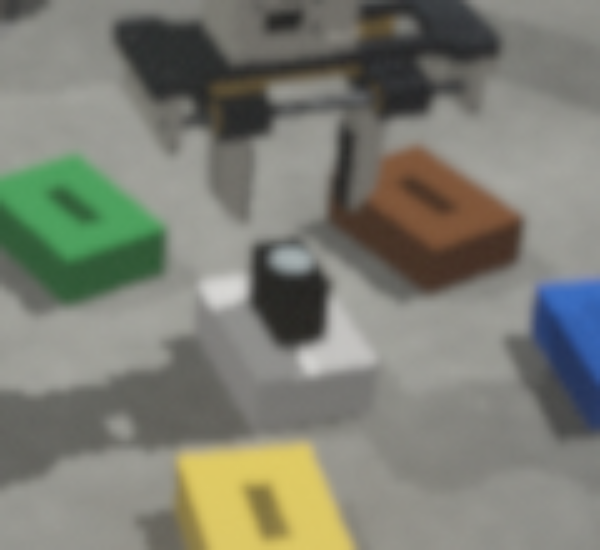

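Fingers straddle the head with room on both sides. Going down and gripping.

```bash
python3 -m pendant '[[[0.1,4,0.1,0,-0.008,-0.005,5.5],[0.1,6.8,0.1,0,-0.008,-0.005,5.5],[0.1,6.8,0.1,0,-0.008,-0.005,5.5],[0.1,6.8,0.1,0,-0.008,-0.005,5.5],[0.1,6.8,0.1,0,-0.008,-0.005,2],[0.1,6.8,0.1,0,-0.008,-0.005,2],[0.1,6.8,0.1,0,-0.008,-0.005,2],[0.1,6.8,0.1,0,-0.008,-0.005,2],[0.1,6.8,0.1,0,-0.008,-0.005,2],[0.1,6.8,0.1,0,-0.008,-0.005,2]]]' 45
python3 - <<'E'
from h import *
goto((.482,.1955,.042,8.2))
E
```

```text
time: 3.55
tool_pos: [0.484, 0.1961, 0.0426]
tool_rot: [-1.57, -0.007, 0.143]
contact_force: [-1.9, 2.1, 6.3]
opening: 0.0301
t 3.55 pos [0.484  0.1961 0.0426] psi 8.2 rot [-1.5705 -0.0065  0.1432] F [-1.87  2.15  6.35] T [ 0.25  0.07 -0.03] open 0.0301 q [ 0.24  0.56  1.76 -0.    0.82 -1.48]
(0.482, 0.1955, 0.042, 8.2) -> [-0.21  0.06 -0.04] [-0.0003  0.0001  0.0065]
```

```bash
python3 -m pendant '[[[0,-1,0,0,0,0,2],[0,-3,0,0,0,0,2],[0,-6,0,0,0,0,2],[0,-10,0,0,0,0,2],[0,-13,0,0,0,0,2],[0,-13,0,0,0,0,2],[0,-13,0,0,0,0,2]]]'
python3 - <<'E'
from h import *
from cell import viewer
goto((.5136,-.1607,.18,-23.1))
c=viewer.read_camera("scene");cv2.imwrite("pics/s2.png",cv2.resize(c["image"][70:200,260:380,::-1],None,fx=4.5,fy=4.5))
E
```

```text
time: 4.25
tool_pos: [0.4826, 0.1955, 0.1718]
tool_rot: [-1.571, -0.005, 0.143]
contact_force: [-1.4, -0.5, -1.7]
opening: 0.0295
t 4.25 pos [0.4826 0.1955 0.1718] psi 8.21 rot [-1.5711 -0.0053  0.1432] F [-1.38 -0.46 -1.67] T [ 0.11 -0.13 -0.02] open 0.0295 q [ 0.24  0.38  1.62 -0.    1.13 -1.48]
(0.5136, -0.1607, 0.18, -23.1) -> [ -2.01  -0.82 -35.7 ] [-0.0011  0.5464  0.0052]
```

View pics/s2.png

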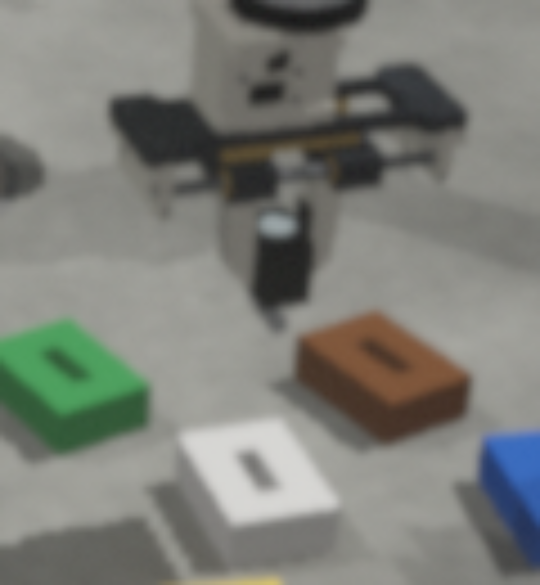

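The unit is lifted cleanly with its foot visible. Moving over the socket.

```bash
python3 -m pendant '[[[-0.6,0,-10,0,0.15,0.003,2],[-0.6,0,-10,0,0.15,0.003,2],[-2,0,-35.7,0,0.546,0.005,2],[-2,0,-35.7,0,0.546,0.005,2],[-2,0,-35.7,0,0.546,0.005,2],[-2,0,-35.7,0,0.546,0.005,2],[-2,0,-35.7,0,0.546,0.005,2],[-2,0,-35.7,0,0.546,0.005,2],[-2,0,-35.7,0,0.546,0.005,2],[-2,4.7,-35.7,0,0.546,0.005,2],[-2,4.7,-35.7,0,0.546,0.005,2],[-2,4.7,-35.7,0,0.546,0.005,2],[-2,4.7,-35.7,0,0.546,0.005,2]]]'
python3 - <<'E'
from h import *
from cell import viewer
goto((.5136,-.1607,.125,-23.1))
c=viewer.read_camera("scene");np.savez("pics/s3.npz",**c);cv2.imwrite("pics/s3.png",cv2.resize(c["image"][125:225,140:230,::-1],None,fx=6,fy=6,interpolation=cv2.INTER_CUBIC))
E
```

```text
time: 5.6
tool_pos: [0.5151, -0.1597, 0.126]
tool_rot: [-1.57, -0.001, -0.401]
contact_force: [0.2, -0.1, -1.4]
opening: 0.0293
t 5.6 pos [ 0.5151 -0.1597  0.126 ] psi -23.0 rot [-1.5696e+00 -1.2000e-03 -4.0140e-01] F [ 0.17 -0.06 -1.42] T [ 0.08 -0.12 -0.02] open 0.0293 q [-0.44  0.47  1.63  0.    1.04 -1.61]
(0.5136, -0.1607, 0.125, -23.1) -> [-0.1   0.1  -0.15] [-0.0012  0.0018  0.0012]
```

View pics/s3.png

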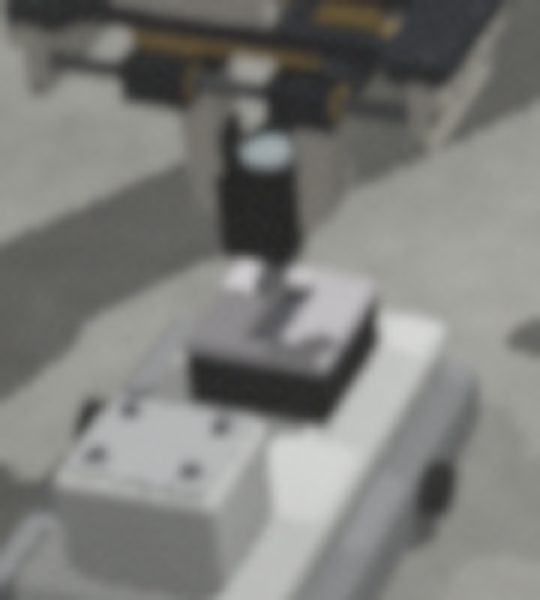

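Run:
```python
from h import *
c=dict(np.load("pics/s3.npz")); g=c["image"].astype(int)
m=np.zeros((384,512),bool); m[145:156,177:192]=True
sub=g[145:156,177:192]; print(sub.mean(2).astype(int))
w=m&(g.mean(2)>95)&(g[...,2]>g[...,0]); v,u=np.nonzero(w); print(len(u),u.mean(),v.mean(),ray(c,[[u.mean(),v.mean()]],.158))
# check of bias: same for lens in first scene picture vs top
```

```text
[[ 76  60  76 112 133 131 110  77  54  47  46  46  51  51  50]
 [ 65  50  63  96 114 109  91  77  71  67  62  62  72  75  73]
 [ 57  45  57  81  98 103 111 116 116 110  98  88  94  97  96]
 [ 55  45  61  88 112 132 145 152 151 146 132 111 106 109 108]
 [ 57  50  72 109 139 155 163 165 166 162 149 124 111 110 111]
 [ 59  49  75 117 146 160 164 165 166 161 147 124 109 110 111]
 [ 64  48  64 103 133 147 154 155 153 147 130 108 101 107 111]
 [ 66  46  51  77 100 117 125 128 125 116  99  85  91 103 110]
 [ 62  43  41  49  65  77  83  86  85  76  67  66  84 103 110]
 [ 55  38  38  40  41  47  51  51  50  47  46  55  82 102 110]
 [ 45  38  37  39  37  40  41  40  39  40  41  53  80 102 109]]
49 184.08163265306123 149.53061224489795 [[ 0.51001884 -0.15987739  0.158     ]]
```

```bash
python3 -m pendant '[[[0,0,-0.15,0,0,0,2],[0,1.2,-0.15,0,0,0,2],[0,1.8,-0.15,0,0,0,2],[0,2.1,-0.15,0,0,0,2],[0,2.4,-0.15,0,0,0,2],[0,2.5,-0.15,0,0,0,2],[0,2.5,-0.15,0,0,0,2]]]'
python3 - <<'E'
from h import *
goto((.5136,-.1607,.125,-23.1))
E
```

```text
time: 6.35
tool_pos: [0.5137, -0.1618, 0.0995]
tool_rot: [-1.57, 0.001, -0.403]
contact_force: [0.3, 0.0, -2.1]
opening: 0.0297
t 6.35 pos [ 0.5137 -0.1618  0.0995] psi -23.08 rot [-1.5696e+00  7.0000e-04 -4.0280e-01] F [ 0.31  0.01 -2.12] T [ 0.12 -0.2   0.04] open 0.0297 q [-0.45  0.5   1.66  0.    0.98 -1.62]
(0.5136, -0.1607, 0.125, -23.1) -> [-0.05 -2.55  0.1 ] [-0.0012  0.0003 -0.0007]
```

The foot is in the slot with no resistance (TCP 0.0995). Pushing home now.

```bash
python3 -m pendant '[[[0,0.3,0,0,0,0,2],[0,0.6,0,0,0,0,2],[0,0.9,0,0,0,0,2],[0,1.1,0,0,0,0,2],[0,1.25,0,0,0,0,2],[0,1.25,0,0,0,0,2],[0,1.25,0,0,0,0,2]]]' 60
python3 - <<'E'
from h import *
goto((.5136,-.1607,.0866,-23.1))
E
```

```text
time: 7.05
tool_pos: [0.514, -0.1619, 0.0877]
tool_rot: [-1.57, -0.001, -0.403]
contact_force: [-1.3, 1.0, 6.3]
opening: 0.0298
t 7.05 pos [ 0.514  -0.1619  0.0877] psi -23.08 rot [-1.5697e+00 -8.0000e-04 -4.0270e-01] F [-1.26  0.96  6.26] T [ 0.18  0.06 -0.05] open 0.0298 q [-0.45  0.52  1.67  0.    0.95 -1.62]
(0.5136, -0.1607, 0.0866, -23.1) -> [-0.09  0.11  0.1 ] [-0.0011  0.0004  0.0008]
```

```bash
python3 -m pendant '[[[0,0.1,0,0,0,0,2],[0,0.2,0,0,0,0,2],[0,0.2,0,0,0,0,2],[0,0.2,0,0,0,0,2]]]'
python3 - <<'E'
from h import *
from cell import viewer
goto((.5136,-.1607,.0866,-23.1))
c=viewer.read_camera("scene");np.savez("pics/s4.npz",**c);cv2.imwrite("pics/s4.png",cv2.resize(c["image"][125:225,140:230,::-1],None,fx=6,fy=6,interpolation=cv2.INTER_CUBIC))
E
```

```text
time: 7.45
tool_pos: [0.5141, -0.162, 0.0866]
tool_rot: [-1.57, -0.001, -0.403]
contact_force: [-3.8, 0.9, 13.5]
opening: 0.0298
t 7.45 pos [ 0.5141 -0.162   0.0866] psi -23.07 rot [-1.5698e+00 -1.3000e-03 -4.0270e-01] F [-3.76  0.93 13.55] T [ 0.25  0.47 -0.01] open 0.0298 q [-0.45  0.52  1.67  0.    0.95 -1.62]
(0.5136, -0.1607, 0.0866, -23.1) -> [-0.09  0.    0.1 ] [-0.001   0.0005  0.0013]
```

View pics/s4.png

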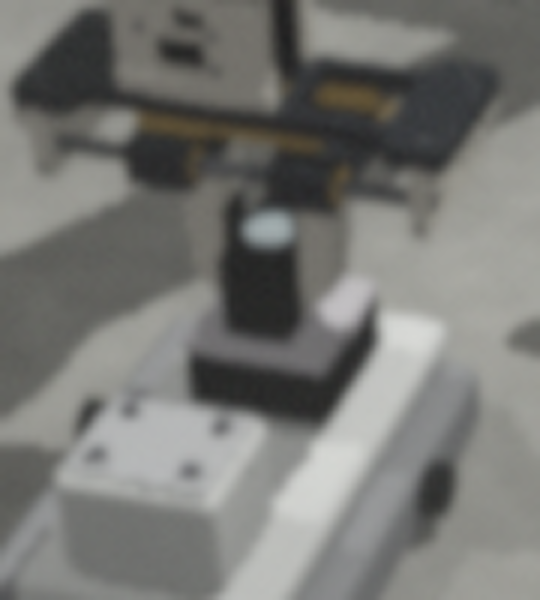

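The head sits flush: TCP is 0.0866 and the contact force has risen to 13.5 N. Twisting clockwise while pressing down.

```bash
python3 -m pendant '[[[0,0.05,0,0,0.13,0,2],[0,0.05,0,0,0.26,0,2],[0,0.05,0,0,0.39,0,2],[0,0.05,0,0,0.52,0,2],[0,0.05,0,0,0.65,0,2],[0,0.05,0,0,0.78,0,2],[0,0.05,0,0,0.78,0,2]]]'; python3 -c "
from h import *
goto((.5136,-.1607,.0866,-113.1))"
```

```text
time: 8.2
tool_pos: [0.5156, -0.1627, 0.0866]
tool_rot: [-1.567, -0.003, -1.186]
contact_force: [-0.3, 0.3, 12.1]
opening: 0.0296
t 8.2 pos [ 0.5156 -0.1627  0.0866] psi -67.96 rot [-1.5666 -0.0033 -1.1861] F [-0.29  0.27 12.13] T [-0.25 -0.14  0.1 ] open 0.0296 q [-0.45  0.52  1.67  0.    0.95 -0.83]
(0.5136, -0.1607, 0.0866, -113.1) -> [-0.26  0.   -0.11] [-0.0053  0.7878  0.0014]
```

```bash
python3 -m pendant '[[[0,0.03,0,0,0.13,0,2],[0,0.03,0,0,0.26,0,2],[0,0.03,0,0,0.39,0,2],[-0.05,0.03,-0.05,0,0.52,0,2],[-0.1,0.03,-0.1,0,0.65,0,2],[-0.1,0.03,-0.1,0,0.79,0,2],[-0.1,0.03,-0.1,0,0.79,0,2],[-0.1,0.03,-0.1,0,0.79,0,2]]]'
python3 - <<'E'
from h import *
from cell import viewer
goto((.5136,-.1607,.0866,-113.1))
c=viewer.read_camera("scene");np.savez("pics/s5.npz",**c);cv2.imwrite("pics/s5.png",cv2.resize(c["image"][125:225,140:230,::-1],None,fx=6,fy=6,interpolation=cv2.INTER_CUBIC))
E
```

```text
time: 9.0
tool_pos: [0.5138, -0.1628, 0.0866]
tool_rot: [-1.566, -0.001, -1.972]
contact_force: [-1.9, -1.3, 16.4]
opening: 0.0297
t 9.0 pos [ 0.5138 -0.1628  0.0866] psi -113.01 rot [-1.5659e+00 -6.0000e-04 -1.9724e+00] F [-1.91 -1.28 16.39] T [-0.64  0.61  0.09] open 0.0297 q [-0.45  0.52  1.67 -0.    0.95 -0.05]
(0.5136, -0.1607, 0.0866, -113.1) -> [-0.18  0.   -0.1 ] [-0.0049  0.0016  0.0006]
```

View pics/s5.png

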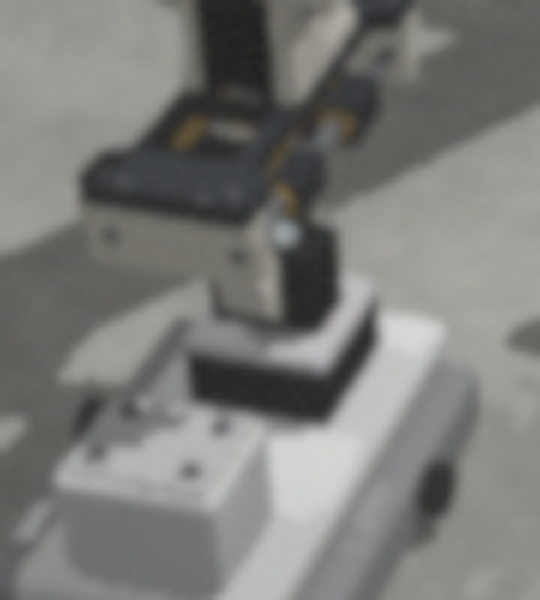

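The head has turned with the fingers and its underside is on the plate. The torque reads a bit low, so I'll add a small overturn, let it settle, and check the head's yaw from depth.

```bash
python3 -m pendant '[[[0,0,0,0,0.05,0,2],[0,0,0,0,0.05,0,2],[0,0,0,0,0.05,0,2],[0,0,0,0,0.05,0,2],[0,0,0,0,0.05,0,2]]]'
python3 - <<'E'
from h import *
from cell import viewer,status
goto((.5136,-.1607,.0866,-113.1))
c=viewer.read_camera("scene"); P=cloud(c); g=c["image"].mean(2)
print("T",np.round(status.observe()["torque"],3))
m=np.zeros(g.shape,bool); m[155:181,184:200]=True
m&=(g<60)&(P[...,2]>.083)&(P[...,2]<.113)&(np.hypot(P[...,0]-.5136,P[...,1]+.1607)<.045)
q=P[m]; print(len(q),q.min(0).round(3),q.max(0).round(3))
vx,vy,x0,y0=cv2.fitLine((q[:,:2]*1000).astype(np.float32),cv2.DIST_HUBER,0,.01,.01).ravel()
print("face dir deg",np.degrees(np.arctan2(vy,vx)),"through",x0,y0)
top=viewer.read_camera("top"); T=cloud(top); im=top["image"].astype(int)
cv2.imwrite("pics/top5.png",top["image"][:,:,::-1])
E
```

```text
time: 9.55
tool_pos: [0.5137, -0.1627, 0.0866]
tool_rot: [-1.566, -0.0, -2.022]
contact_force: [-3.2, -2.1, 16.9]
opening: 0.0298
t 9.55 pos [ 0.5137 -0.1627  0.0866] psi -115.85 rot [-1.5661e+00 -4.0000e-04 -2.0220e+00] F [-3.18 -2.06 16.93] T [-0.56  0.72  0.16] open 0.0298 q [-0.45  0.52  1.67 -0.    0.95  0.  ]
(0.5136, -0.1607, 0.0866, -113.1) -> [-0.18  0.   -0.1 ] [-0.0046 -0.048   0.0005]
T [-0.571  0.681  0.101]
70 [ 0.523 -0.158  0.083] [ 0.541 -0.137  0.113]
face dir deg -88.85053 through 534.15436 -149.02846
```

View pics/top5.png

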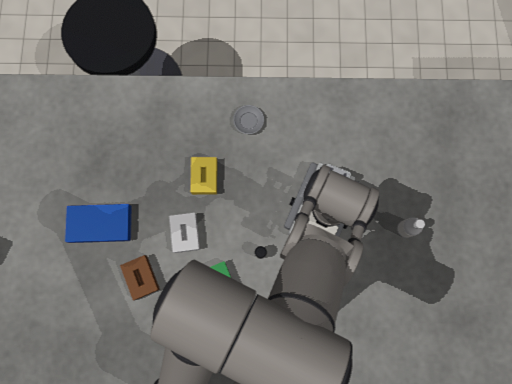

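```bash
python3 -c "
from cell import robot
print(robot.hand_in())
from h import *
goto((.5136,-.1607,.0866,-113.1))"
```

```text
the job is handed in; nothing more can be done
None
the job is handed in; nothing more can be done
```

I lifted the light unit out of the white block and set its foot into the socket slot. I then pushed it home until the head was flush and twisted it 90° plus about 3° clockwise. The job was handed in at about 9.7 s of the 40 s, with the gripper still holding the unit down at a 60 N grip setting.

**Checks that agreed:**
- **Flush:** the tool height stayed at 0.0866 m throughout the twist, which is the height I calculated for the head flush on the plate. About 17 N pressed back up against the tool.
- **Turn and grip:** tool yaw was -115.9°, against -113.1° for an exact quarter turn from the slot. The finger opening of 29.8 mm shows the head still square between the pads.
- **Position:** the tool was about 2 mm from the measured socket axis.
- **Bystanders:** in the last top picture the box, dish, cleaner and eyepiece looked unmoved. I judged this by eye only.

**Checks that disagreed or were weak:**
- **Head direction from depth:** the line fit gave -89°. It mixed two faces of the head, so I did not rely on it, though the outline of those points fits the turned pose.
- **Return torque:** the wrist read 0.10–0.16 N m, below the nominal 0.2. I expect the carrier at 1.2–1.4 rad from the turn angle, but I could not measure it directly.

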